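Raise a beaker to the decorating height on a ratchet lift

TASK

Stand the straight-sided clay beaker upright in the middle of the lift's round platform while the platform is still at the bottom. Then pump the lift's lever handle, full stroke by full stroke, until the beaker's rim is level with the tip of the height pointer (as near as the ratchet's teeth allow), and let go. Raise the platform by the handle only, and do not shift the pointer, the bowl, the mug or the jar.

Things in the scene. Friction and masses are not known exactly. Their poses are not given: they have to be found in the camera images.
- beaker: unglazed terracotta beaker, a plain straight tube-shaped cup without handle, closed at the bottom: outer diameter 58 mm, height 85 mm, wall 4 mm, about 0.2 kg. Origin at the centre of its underside, z up. It starts standing on the table, either left or right of the lift
- beaker_rim (a point): centre of the beaker's mouth at rim height (85 mm above its underside)
- lift: fixed grey steel bench lift, base plate 345 x 150 mm. Origin on the table under the ratchet wheel's axis; z up; -x points to the handle side, +x to the platform (axis at 90 mm) and the gauge column (at 235 mm; steel post 16 mm thick, 350 mm tall). Toothed wheel 82 mm across, 16 teeth, axis along y, 85 mm up; a stop pawl keeps it from turning back, so the platform cannot be let down
- lever (a joint): pump lever angle, rad: 0 at the upper stop (handle 0.55 above level), 0.70 at the lower stop (0.15 below level). Starts at 0.03 to 0.14. Stiff hinge: stays where left, must be moved both ways (3 to 8 N at the grip). A down stroke gains one tooth once past 0.62 (never two); come back up to below 0.07 before the next. At the bottom the platform stands up to 5 mm above the rest it then sinks to
- lever_hinge (a point): point on the lever's hinge axis in line with the grip's centre line, 85 mm above the table, fixed; the hinge axis is the lift's y axis
- handle_grip (a point): where to hold the lever: on the centre line of its black rubber grip (22 mm thick, 85 mm long, 30 mm ball at its end), 190 mm from the hinge; the grip runs straight out from the hinge towards the lift's -x side. Pinch it from above, fingers on its two sides; it swings in the lift's x-z plane and may turn between the fingers. It may be left at any angle
- pointer_tip (a point): free end of the thin level steel pointer clamped to the gauge column, pointing back towards the platform; 100 mm from the platform's axis, 190 mm from the lift's origin. Its height varies: 22 to 50 mm above where the rim of a beaker on the lowered platform would be. Its frame's z is up
- bowl: terracotta bowl, 110 mm across, 50 mm high, standing on the table (left or right of the lift, the beaker being on the other side); leave it. Origin at the centre of its underside
- mug: white mug with a handle, 80 mm across, 90 mm high, to the right, farther from the robot than the handle; leave it. Origin at the centre of its underside
- glaze_jar: clear jar with a white lid, 70 mm across, 100 mm high, beyond the lift to the left; leave it. Origin at the centre of its underside
- platform: round wooden platform of the lift, diameter 120 mm, 12 mm thick. Origin at the centre of its top face, 170 mm above the table at the start, z up. It rises 12 mm for each tooth gained (7 teeth at most) and rests there

How it is judged:
By the outcome, as a careful person would: the job done as asked, in the order asked, and still so for the second after the job is handed in, with the robot touching nothing.
It also fails if it takes over 69 s, if anything falls off the work surface, if the arm or the gripper's body presses on something with over 40 N, if the wrist force passes 120 N, or if a joint passes its speed limit or range.

ROBOT

A 6-joint arm with a two-finger parallel gripper is mounted at the origin on the work surface. World frame = base frame: x ahead of the robot, y to its left, z up, the work surface at z = 0. Lengths are in m, angles in degrees, forces in N, time in s.
With the tool pointing down it reaches from about 0.325 to 0.775 m from the base axis. Payload 5.5 kg.
Tool frame: the origin (TCP) lies at the centre of the arm's flange, where the gripper is bolted on; the fingertips stand 182 mm ahead of it and the grasp point (between the pads) lies 163 mm ahead of it; z points along the fingers, y is the direction in which the jaws open and shut (so a half turn about z gives the same grasp; the last joint's range is limited). The gripper opens to 88 mm and grips with 3 to 60 N. Pads are 20 mm wide; open, the fingers measure 115 mm over their backs; the gripper's body (75 mm by 178 mm) begins 61 mm behind the grasp point.
Start: joints at [-75.842, 5.22, 70.514, -0, 104.267, -3.249], TCP at [0.179, -0.573, 0.405] pointing down, gripper open.
Joint ranges: [-164.24, 164.24], [-49.07, 125.15], [9.68, 141.18], [-86.29, 266.29], [3.28, 154.24], [-151.56, 151.56]. Speed limits (degrees/s): [147.25, 147.25, 172.46, 180, 180, 180].

INTERFACE

Orientations are given as [roll, pitch, yaw] about the fixed x, y, z axes, in that order (R = Rz(yaw) Ry(pitch) Rx(roll)).
In Python, from station import r gives the robot as it stands. The module is installed in compiled form; this text tells all that it offers. Calls block until the motion is done:
- r.reach(position, orientation): joint-space move of the TCP to a pose.
- r.servo_line(position, rotation=None, speed=0.15): straight line of the TCP; rotation=None keeps the orientation; speed is the mean speed in m/s.
- r.move_joints(angles): joint-space move.
- r.let_go() and r.grab(squeeze=None): open the fingers fully, or close them until they stop; squeeze is the grip in N (None keeps the last).
- r.wait(seconds).
- r.inverse_kinematics(position, orientation): joint angles nearest the present ones, or None.
- r.sense(): the state.
- r.snapshot(name): name is "side" or "top" or "wrist"; returns a dict with "frame" (480x640x3 uint8, red, green, blue), "fx", "fy", "cx", "cy" (pixels), "R" (3x3) and "t" (3): a world point X has camera coordinates R X + t. Camera axes: x right, y down, z forward; pixel columns grow to the right and rows downward; lengths in m; the calibration is good to about 2 mm. A picture is of the moment at which its call begins. There is no depth.
A pose or a line that the arm cannot do raises r.IKError and nothing moves.
- r.hand_in(): hands the job in, once; it reports no verdict.
The state is a dict: "clock": time; "joints": joint angles; "joint_vel": joint speeds; "joint_torque": joint torques, N m; "tcp_pos": TCP position; "orientation": TCP orientation; "contact_force": force on the tool from outside, world axes, zero at the start; "torque": the same for the moment, N m; "opening": finger opening in m.
Only numpy, scipy, OpenCV 4.12 (cv2) and the standard library are available. Lean on these libraries where they do the work, as an engineer would, in place of code of your own. Each camera call takes 0.05 s, during which the arm holds its last target.

## Working session

There is one attempt and no reset: what is moved stays moved. The work goes in short steps, each a Python script; the robot and the scene stay as the last script left them, time stands still between calls to the robot, and variables do not carry over. Pictures are saved under pics/ and viewed, and the job is handed in when it is done.

```bash
mkdir -p pics
cat > h.py <<'E'
import numpy as np, cv2
from station import r
def snap(n,f):
    s=r.snapshot(n); cv2.imwrite('pics/%s.png'%f,cv2.cvtColor(s['frame'],cv2.COLOR_RGB2BGR)); 
    np.savez('pics/%s.npz'%f,**s); return s
def load(f): return np.load('pics/%s.npz'%f)
def ray(s,u,v):
    R=np.array(s['R']);t=np.array(s['t'])
    d=R.T@np.array([(u-s['cx'])/s['fx'],(v-s['cy'])/s['fy'],1]); return -R.T@t,d/np.linalg.norm(d)
def onz(s,u,v,z):
    c,d=ray(s,u,v); return c+d*(z-c[2])/d[2]
def tri(a,b):
    A=np.zeros((3,3));B=np.zeros(3)
    for c,d in (a,b):
        P=np.eye(3)-np.outer(d,d);A+=P;B+=P@c
    x=np.linalg.solve(A,B); return x,[np.linalg.norm((np.eye(3)-np.outer(d,d))@(x-c)) for c,d in (a,b)]
def proj(s,X):
    p=np.array(s['R'])@np.array(X)+s['t']; return np.array([s['fx']*p[0]/p[2]+s['cx'],s['fy']*p[1]/p[2]+s['cy']])
E
python3 - <<'E'
from h import *
for n in('side','top','wrist'):
    s=snap(n,n+'0'); print(n,ray(s,320,240),s['fx'])
print(r.sense())
E
```

```text
side (array([-0.10110035,  0.88109605,  1.09312393]), array([ 0.46788248, -0.60377591, -0.64539959])) 607.3273044931111
top (array([ 0.48352742, -0.01916746,  1.54262776]), array([ 0.06866303,  0.03285313, -0.99709882])) 506.21745731246193
wrist (array([ 0.24459516, -0.55231913,  0.38394051]), array([-0.22908137, -0.07471453, -0.97053566])) 331.07841917004265
{'clock': 0.15, 'joints': array([-7.58423299e+01,  5.25390784e+00,  7.05653641e+01,  7.88195071e-04,
        1.04266411e+02, -3.25040816e+00]), 'joint_vel': array([-0.01783921, -0.05058944, -0.15495528,  0.06441689,  0.06547255,
        0.01991903]), 'joint_torque': array([ 1.55296399e-03, -4.47045207e+01, -4.06907165e+01,  6.98652654e-02,
        2.74890050e-02, -1.10364856e-04]), 'tcp_pos': array([ 0.17950118, -0.57257535,  0.40376558]), 'orientation': array([-1.79914498e+02, -5.62118123e-03,  1.74082677e+01]), 'contact_force': array([ 0.33418495,  0.50984201, -0.17456311]), 'torque': array([ 0.0082446 , -0.01235517,  0.00964768]), 'opening': 0.08801773971497374}
```

View pics/top0.png

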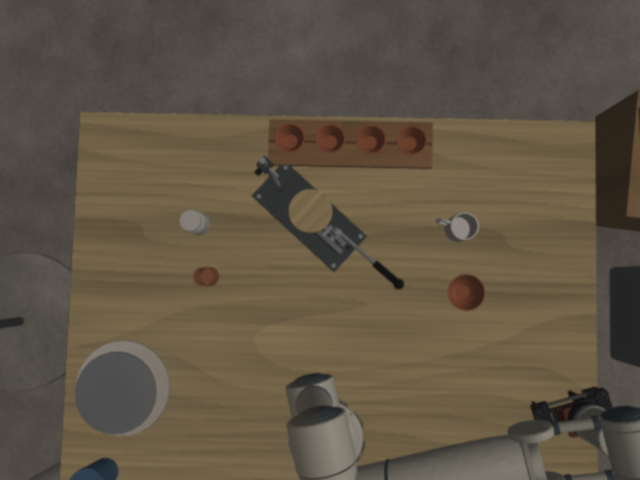

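View pics/side0.png

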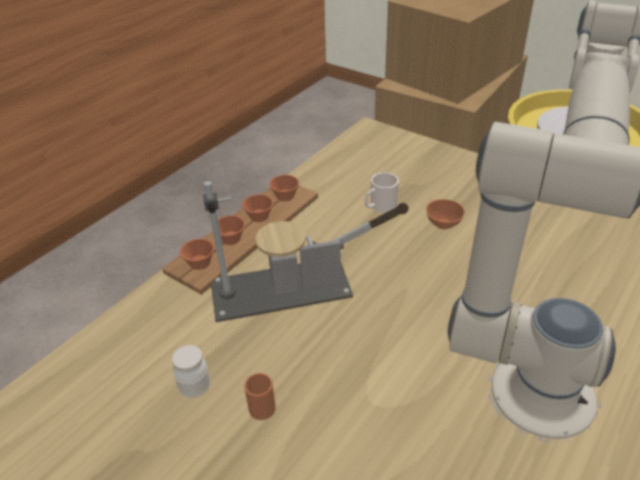

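View pics/wrist0.png

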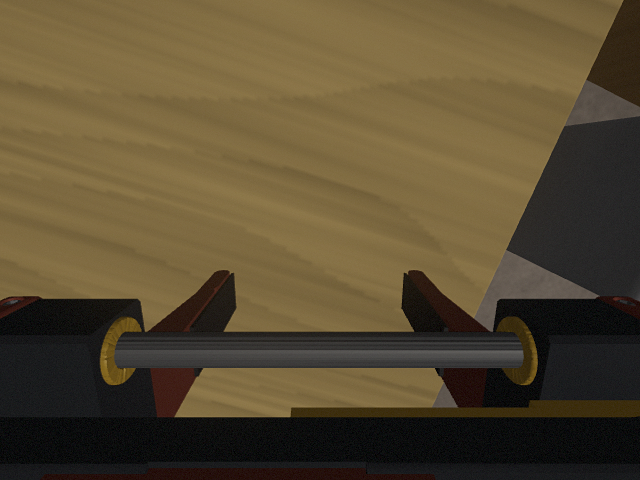

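The top view shows the beaker at about (206,276), platform (310,211), ball of the handle (398,284), column (263,163), bowl (466,292), mug (461,227) and jar (194,222). In the side view, the beaker is at (260,396) and the pointer tip near (231,199). Next I'll enlarge crops to pick pixels.

Run:
```python
import cv2
t=cv2.imread('pics/top0.png');s=cv2.imread('pics/side0.png')
cv2.imwrite('pics/ct.png',cv2.resize(t[150:300,180:420],(800,500),interpolation=cv2.INTER_CUBIC))
cv2.imwrite('pics/cs.png',cv2.resize(s[170:320,190:420],(800,522),interpolation=cv2.INTER_CUBIC))
```

```text
(no output)
```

View pics/ct.png

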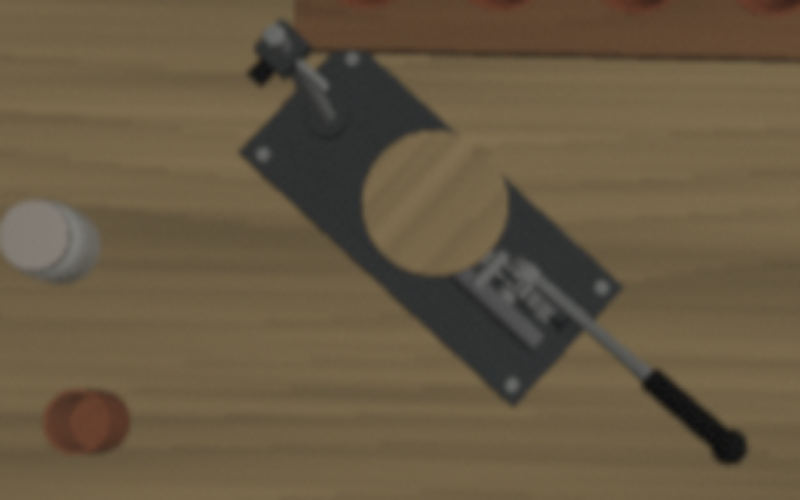

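View pics/cs.png

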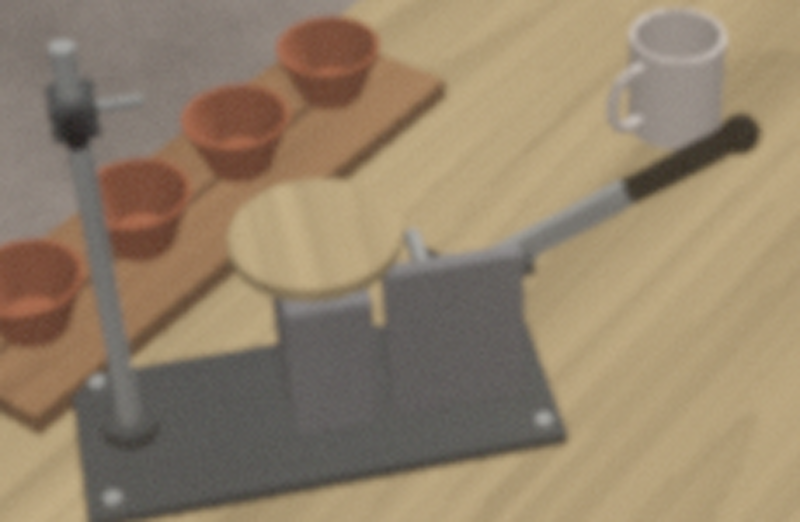

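```bash
cat >> h.py <<'E'
def T(x,y): return 180+x/3.3333-.35,150+y/3.3333-.35
def S(x,y): return 190+x/3.478-.35,170+y/3.48-.35
E
python3 - <<'E'
from h import *
t=load('top0');s=load('side0')
f=t['frame'];hsv=cv2.cvtColor(f,cv2.COLOR_RGB2HSV)
for nm,a,b in (('ball',(729,446),(739,133)),('gripstart',(652,381),(632,190)),('tip',(327,88),(142,98)),('plat',(435,203),(316,237))):
    x,e=tri(ray(t,*T(*a)),ray(s,*S(*b))); print(nm,x.round(4),np.round(e,4))
print('plat z.17', onz(t,*T(435,203),.17),onz(s,*S(316,237),.17))
# plate corners bolts z~.012
for c in ((352,58),(263,154),(602,287),(512,384)): print('bolt',onz(t,*T(*c),.012))
for c in ((97,381),(112,497),(543,418)): print('bolt side',onz(s,*S(*c),.012))
# beaker terracotta masks
for nm,im,box in (('top',t,(185,255,230,295)),('side',s,(235,365,285,425))):
    h=cv2.cvtColor(im['frame'],cv2.COLOR_RGB2HSV); m=((h[...,0]<12)&(h[...,1]>100)).astype(np.uint8)
    x0,y0,x1,y1=box; mm=np.zeros_like(m);mm[y0:y1,x0:x1]=m[y0:y1,x0:x1]
    print(nm,cv2.boundingRect(mm),mm.sum())
E
python3 - <<'E'
import cv2
t=cv2.imread('pics/top0.png');s=cv2.imread('pics/side0.png')
a=cv2.resize(t[256:296,186:226],(400,400),interpolation=cv2.INTER_CUBIC);b=cv2.resize(s[365:425,230:290],(400,400),interpolation=cv2.INTER_CUBIC)
cv2.imwrite('pics/bk.png',cv2.hconcat([a,b])*1)
E
```

```text
ball [ 0.4657 -0.1871  0.1792] [0. 0.]
gripstart [ 0.517  -0.1273  0.1441] [0.0003 0.0003]
tip [0.7264 0.1312 0.2975] [0.0001 0.0001]
plat [0.6588 0.0552 0.1606] [0.0005 0.0005]
plat z.17 [0.65798075 0.05501559 0.17      ] [0.6506344  0.06335067 0.17      ]
bolt [0.810375 0.14348  0.012   ]
bolt [0.71970806 0.22255054 0.012     ]
bolt [ 0.6046998  -0.09034188  0.012     ]
bolt [ 0.51463318 -0.01070871  0.012     ]
bolt side [0.80936383 0.14377129 0.012     ]
bolt side [0.71930122 0.2234     0.012     ]
bolt side [ 0.51458892 -0.01045435  0.012     ]
top (193, 268, 25, 18) 367
side (245, 374, 29, 45) 977
```

View pics/bk.png

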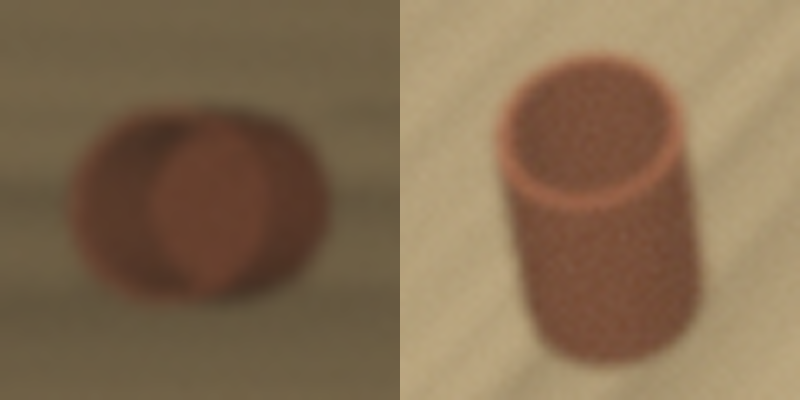

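Run:
```python
from h import *
t=load('top0');s=load('side0')
a=(186+17-.45,256+20.3-.45);b=(230+193/6.667-.4,365+132/6.667-.4)
print(onz(t,*a,.085),onz(s,*b,.085),tri(ray(t,*a),ray(s,*b)))
# bottom centre of inner floor (top view overlap) & jar lid
print('jar',onz(t,*T(34,236),.1), 'bowl',onz(t,466,292,.05))
for p,y in (((.444,.24,.03+.163+.2),48.7),((.66,.056,.4),48.7),((.48,-.16,.4),48.7),((.48,-.16,.24),48.7)):
    print(p,r.inverse_kinematics(p,[180,0,y]))
```

```text
[0.47215101 0.36548614 0.085     ] [0.46621182 0.37076774 0.085     ] (array([0.47144956, 0.36710523, 0.07694897]), [np.float64(0.0008049432482689276), np.float64(0.0008049432482690067)])
jar [0.63045068 0.40463744 0.1       ] bowl [ 0.44413167 -0.400491    0.05      ]
(0.444, 0.24, 0.393) [ 2.45303690e+01 -9.60142533e+00  8.61412464e+01 -2.54444375e-14
  1.03460179e+02  6.58303690e+01]
(0.66, 0.056, 0.4) [ 1.90751773e+00  1.50733035e+01  5.99864216e+01 -2.54444375e-14
  1.04940275e+02  4.32075177e+01]
(0.48, -0.16, 0.4) [-2.22880371e+01 -9.33360632e+00  8.51932084e+01 -2.54444375e-14
  1.04140398e+02  1.90119629e+01]
(0.48, -0.16, 0.24) [-2.22880371e+01 -7.61168062e+00  9.99051994e+01 -2.54444375e-14
  8.77064812e+01  1.90119629e+01]
```

Run:
```python
from h import *
p=r.sense()['tcp_pos']
r.servo_line([p[0],p[1],.47],speed=.2)
# over the lift, then the beaker
r.reach([.62,.01,.55],[180,0,48.7]); r.wait(.2)
s=snap('wrist','w1'); print(r.sense()['clock'],proj(s,[.658,.055,.17]),proj(s,[.726,.131,.3]))
r.reach([.44,.33,.40],[180,0,48.7]); r.wait(.2)
s=snap('wrist','w2'); print(r.sense()['clock'],proj(s,[.47,.367,.085]))
```

```text
3.475 [316.5017873 166.051748 ] [316.09928991  -2.00778052]
5.2 [314.5345847  181.81010257]
```

View pics/w1.png

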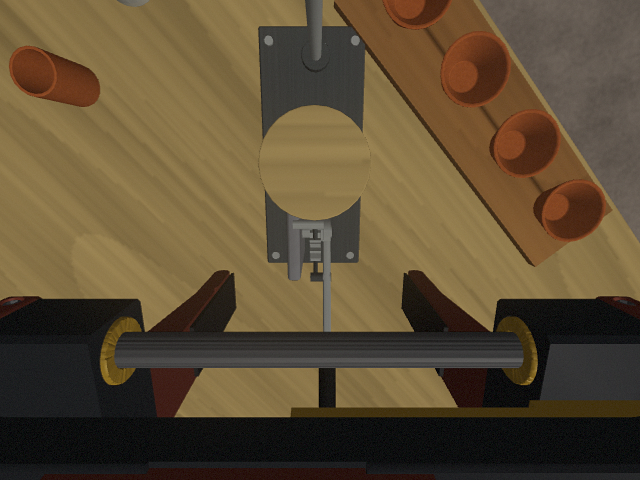

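View pics/w2.png

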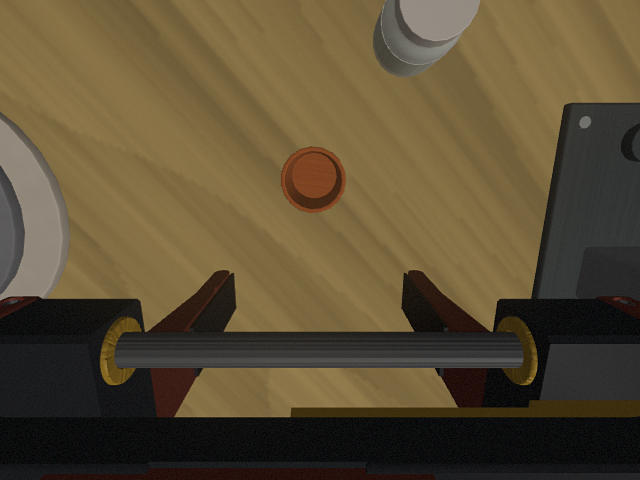

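w1 shows the platform circle at about (315,162), radius about 56, with the lift upright in the image, so the yaw is right. In w2 the beaker rim circle is at about (313,180), with the jar at (430,20).

Run:
```python
from h import *
w1=load('w1');w2=load('w2')
h=cv2.cvtColor(w2['frame'],cv2.COLOR_RGB2HSV); m=((h[...,0]<12)&(h[...,1]>120)).astype(np.uint8)*255; m[225:]=0;m[:120]=0;m[:,:270]=0;m[:,360:]=0
c=max(cv2.findContours(m,0,1)[0],key=cv2.contourArea); (u,v),ax,_=cv2.fitEllipse(c); print(u,v,ax,onz(w2,u,v,.085))
print('diam',np.linalg.norm(onz(w2,281,180,.085)-onz(w2,346,180,.085)))
print('plat',onz(w1,315,162.5,.17),np.linalg.norm(onz(w1,259,162,.17)-onz(w1,371,162,.17)))
b=[onz(w1,*q,.012) for q in ((269,41),(355,41),(276,256),(350,256))]
print(np.round(b,4)); a=b[0]-b[2];c2=b[1]-b[3];print(np.degrees(np.arctan2(a[1],a[0])),np.degrees(np.arctan2(c2[1],c2[0])),np.linalg.norm(a))
g=w1['frame'].astype(int)[:,:,2]; print(w1['frame'][160,250:268].tolist(),w1['frame'][160,364:378].tolist())
print('lever shaft',[onz(w1,327,y,z) for y,z in((290,.12),(395,.16))])
```

```text
312.7131042480469 179.40432739257812 (62.61002731323242, 64.3015365600586) [0.47018504 0.36961913 0.085     ]
diam 0.057172717622455814
plat [0.65923562 0.0587929  0.17      ] 0.1184237133522358
[[ 0.7179  0.2243  0.012 ]
 [ 0.808   0.1448  0.012 ]
 [ 0.5103 -0.0106  0.012 ]
 [ 0.6009 -0.0906  0.012 ]]
48.53688154806607 48.652047951367216 0.31353897043248546
[[137, 116, 70], [138, 117, 74], [136, 114, 70], [137, 117, 73], [137, 114, 71], [134, 113, 68], [133, 112, 68], [131, 111, 70], [117, 99, 62], [135, 114, 71], [141, 120, 74], [140, 118, 72], [141, 120, 75], [142, 121, 77], [142, 120, 76], [141, 119, 76], [140, 119, 75], [140, 119, 73]] [[133, 112, 71], [133, 113, 70], [134, 113, 72], [133, 111, 69], [131, 111, 68], [133, 113, 68], [134, 114, 69], [146, 123, 79], [144, 123, 77], [143, 122, 74], [142, 120, 74], [142, 121, 75], [141, 119, 74], [140, 119, 75]]
lever shaft [array([ 0.56111094, -0.07504747,  0.12      ]), array([ 0.47451909, -0.17295375,  0.16      ])]
```

Run:
```python
from h import *
Y=[180,0,48.6]
b=[.4705,.3690]
r.reach([*b,.32],Y)
r.servo_line([*b,.215],speed=.12)
f0=r.sense()['contact_force']
r.grab(15); r.wait(.2)
s=r.sense(); print(s['opening'],f0,s['contact_force'],s['tcp_pos'],s['clock'])
r.servo_line([*b,.45],speed=.2)
s=r.sense(); print(s['opening'],s['contact_force'])
snap('wrist','w3')
```

```text
0.05814809037904318 [ 0.24301044 -0.95959137  0.54299429] [-1.16152943  0.28244705  3.30934687] [0.47045069 0.36912904 0.2152403 ] 7.4583
0.058187365387590055 [ 0.68382989 -0.05009499 -1.25405754]
```

View pics/w3.png

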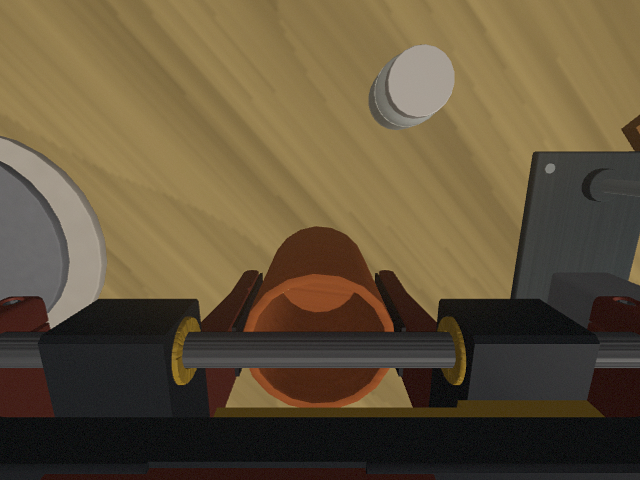

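w3 shows the beaker gripped and lifted, rim ellipse x 246–394, y 274–408 (centre about (320,341)). I'll check its offset along the tool's x axis, then place it.

Run:
```python
from h import *
w=load('w3'); zt=r.sense()['tcp_pos']; zr=zt[2]-.215+.085
f=onz(w,320,274,zr); n=onz(w,320,408,zr); c=(f+n)/2
d=c-zt; ex=np.array([np.cos(np.radians(48.6)),np.sin(np.radians(48.6)),0])
ox=d@ex; print('diam',np.linalg.norm(f-n),'x off',ox)
ox=float(np.clip(ox,-.005,.005))
goal=np.array([.659,.0575])-ox*ex[:2]
Y=[180,0,48.6]
r.reach([*goal,.47],Y)
r.servo_line([*goal,.392],speed=.1); r.wait(.15)
f0=r.sense()['contact_force'];z=.392
while z>.379:
    z-=.001; r.servo_line([*goal,z],speed=.03)
    f=r.sense()['contact_force']
    if f[2]-f0[2]>2.5: break
print(z,f0,f,r.sense()['clock'])
```

```text
diam 0.05608763207078142 x off -0.00017030049678790502
0.383 [ 0.39577781 -0.29489213 -0.12507699] [-2.00538186  0.32683377  5.66919274] 13.5333
```

Run:
```python
from h import *
p=r.sense()['tcp_pos']
r.servo_line([p[0],p[1],.3845],speed=.05)
r.let_go(); r.wait(.2)
r.servo_line([p[0],p[1],.55],speed=.25)
r.reach([.62,.01,.55],[180,0,48.6]); r.wait(.1)
snap('wrist','w4')
r.reach([.45,-.16,.50],[180,0,48.6]); r.wait(.15)
snap('side','s4'); snap('top','t4'); snap('wrist','w5');print(r.sense()['clock'])
t=cv2.imread('pics/t4.png');s=cv2.imread('pics/s4.png')
cv2.imwrite('pics/ct4.png',cv2.resize(t[150:250,240:400],(800,500),interpolation=cv2.INTER_CUBIC))
cv2.imwrite('pics/cs4.png',cv2.resize(s[175:275,190:350],(800,500),interpolation=cv2.INTER_CUBIC))
```

```text
17.2167
```

View pics/w4.png

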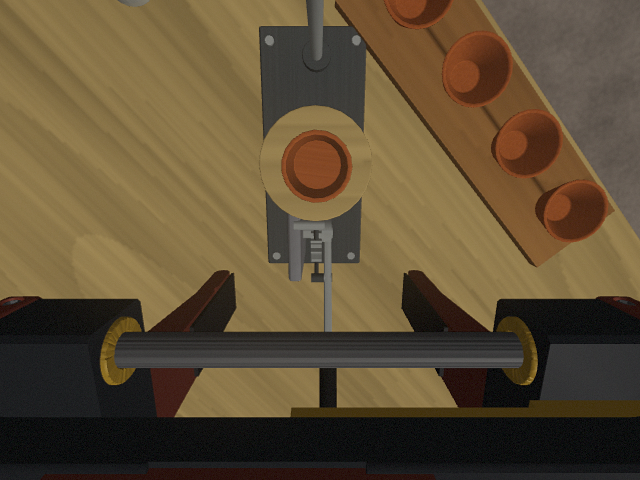

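View pics/cs4.png

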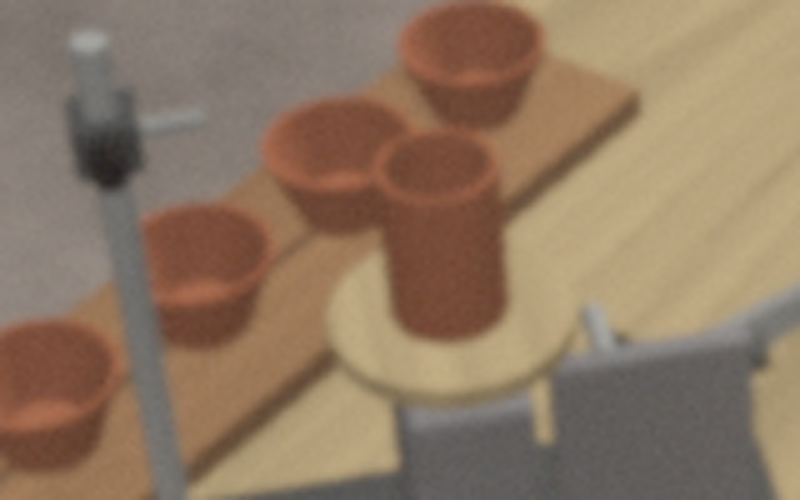

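View pics/ct4.png

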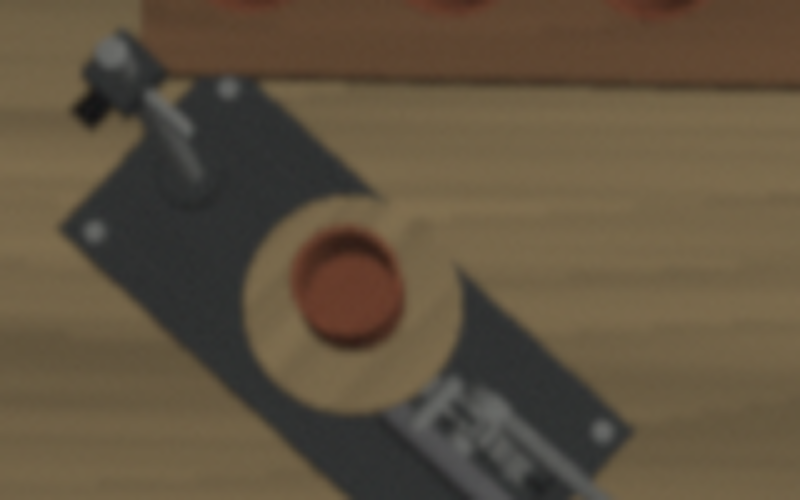

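View pics/w5.png

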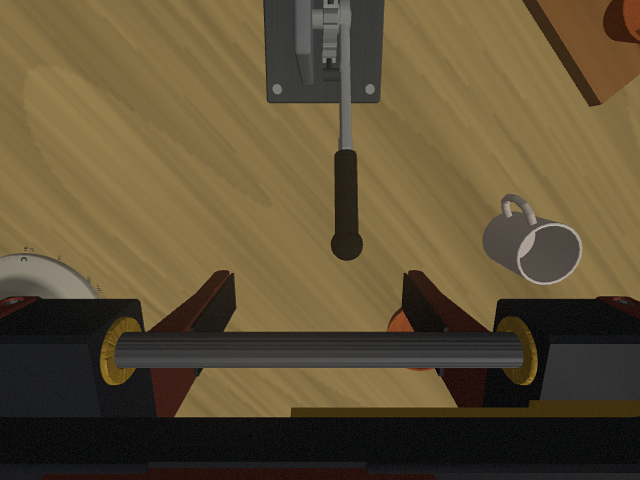

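w4: beaker rim centre about (317,166) over platform centre about (316,162). cs4: rim centre about (436,166), pointer tip about (203,117). w5: grip runs from (345,150) to (346,245).

Run:
```python
from h import *
t=load('t4');s=load('s4');w=load('w4');w5=load('w5')
h=cv2.cvtColor(w['frame'],cv2.COLOR_RGB2HSV)
m=((h[...,0]<11)&(h[...,1]>150)).astype(np.uint8)*255; m[:110]=0;m[225:]=0;m[:,:250]=0;m[:,380:]=0
c=max(cv2.findContours(m,0,1)[0],key=cv2.contourArea);(u,v),ax,_=cv2.fitEllipse(c);print(u,v,ax)
rim=onz(w,u,v,.255);pl=onz(w,316,162.7,.17); print('rim',rim,'plat',pl)
t2=lambda x,y:(240+x/5-.4,150+y/5-.4); s2=lambda x,y:(190+x/5-.4,175+y/5-.4)
h=cv2.cvtColor(t['frame'],cv2.COLOR_RGB2HSV);m=((h[...,0]<12)&(h[...,1]>115)).astype(np.uint8)*255;m[:190]=0;m[225:]=0;m[:,:290]=0;m[:,330:]=0
c=max(cv2.findContours(m,0,1)[0],key=cv2.contourArea);(tu,tv),ax,_=cv2.fitEllipse(c);print('top rim',tu,tv,ax,t2(347,287))
for nm,a,b in (('rim',(tu,tv),s2(436,166)),('tip',t2(193,133),s2(203,117))):
    print(nm,tri(ray(t,*a),ray(s,*b)))
# side only: given xy
def zfit(s,uv,xy):
    from scipy.optimize import minimize_scalar
    return minimize_scalar(lambda z:np.sum((proj(s,[*xy,z])-uv)**2),bounds=(0.1,.5),method='bounded')
e=np.array([np.cos(np.radians(48.6)),np.sin(np.radians(48.6))])
for c0 in (rim[:2],np.array([.659,.0575])):
    a=zfit(s,np.array(s2(436,166)),c0);b=zfit(s,np.array(s2(203,117)),c0+.1*e)
    print(a.x,a.fun**.5,b.x,b.fun**.5,b.x-a.x)
# lever from w5
c5=-w5['R'].T@w5['t'];print('cam',c5)
for q in ((345,150),(346,245)): print(onz(w5,*q,.15),onz(w5,*q,.18))
```

```text
316.2037048339844 135.0 (2.3042781352996826, 2.3404712677001953)
rim [0.67521893 0.07524622 0.255     ] plat [0.659541   0.05904441 0.17      ]
top rim 309.216796875 206.8741455078125 (20.540969848632812, 23.56707191467285) (309.0, 207.0)
rim (array([0.65880957, 0.05447474, 0.24977318]), [np.float64(0.00185526940695687), np.float64(0.0018552694069569166)])
tip (array([0.72690687, 0.13070646, 0.2963943 ]), [np.float64(0.0008417769571588454), np.float64(0.0008417769571591139)])
0.2527008019225598 10.660409428033127 0.29758009869123675 10.67263912005309 0.04487929676867697
0.251748105997736 0.1592588995646293 0.29848870135063355 0.302212351331355 0.04674059535289754
cam [ 0.49612601 -0.10883386  0.48029111]
[ 0.51985913 -0.12018887  0.15      ] [ 0.51770347 -0.11915751  0.18      ]
[ 0.45961985 -0.19295291  0.15      ] [ 0.46293567 -0.18531246  0.18      ]
```

Run:
```python
from h import *
t=load('t4');w=load('w4')
for z in(.255,): print(onz(w,317,166,z),onz(w,317,129,z),onz(w,317,203,z),'top',onz(t,309.2,206.9,z))
a=onz(t,240+353/5-.4,150+304/5-.4,.17); print('top plat',a)
h=cv2.cvtColor(w['frame'],cv2.COLOR_RGB2HSV)
m=((h[...,0]<12)&(h[...,1]>130)).astype(np.uint8)*255; m[:110]=0;m[225:]=0;m[:,:250]=0;m[:,380:]=0
cv2.imwrite('pics/m.png',m)
x=w['frame'][100:230,250:385];cv2.imwrite('pics/w4c.png',cv2.resize(cv2.cvtColor(x,cv2.COLOR_RGB2BGR),(540,520),interpolation=cv2.INTER_CUBIC))
```

```text
[0.65992282 0.05702164 0.255     ] [0.6786594  0.07818687 0.255     ] [0.64013932 0.0346738  0.255     ] top [0.65652962 0.05311309 0.255     ]
top plat [0.65839722 0.05489367 0.17      ]
```

View pics/w4c.png

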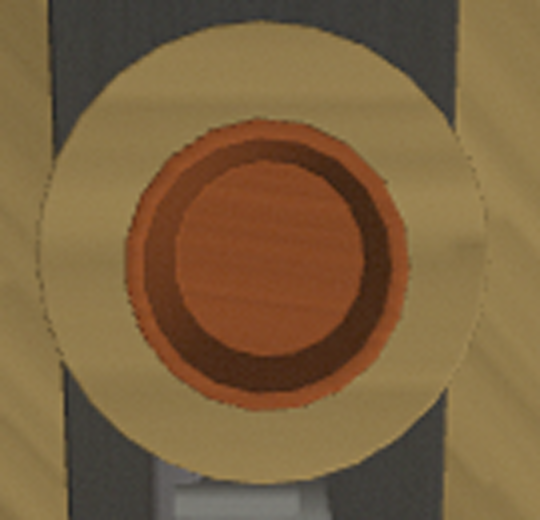

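Centring agrees to about 2–3 mm in both views. The lever line lies at lateral −13 mm with a starting angle of about 0.40, and the predicted gap of about 47 mm means 4 teeth. Next I'll grip the handle.

```bash
cat >> h.py <<'E'
YW=[180,0,48.6]
e=np.array([np.cos(np.radians(48.6)),np.sin(np.radians(48.6)),0])
H=np.array([.6101,-.0184,.085])
def gp(L):
    a=.55-L; return H-.19*np.cos(a)*e+np.array([0,0,.19*np.sin(a)])
def tc(L): return gp(L)+np.array([0,0,.163])
def lever_now():
    p=r.sense()['tcp_pos']-np.array([0,0,.163])-H
    return .55-np.arctan2(p[2],-p@e)
def arc(L0,L1,n=5,speed=.1,show=True):
    for L in np.linspace(L0,L1,n+1)[1:]:
        r.servo_line(tc(L),speed=speed)
        if show: print(round(L,3),round(lever_now(),3),r.sense()['contact_force'].round(1))
E
python3 - <<'E'
from h import *
g=tc(.14)
r.reach(g+[0,0,.07],YW); r.servo_line(g,speed=.12)
print(r.sense()['contact_force'])
r.grab(30); r.wait(.15)
s=r.sense();print(s['opening'],s['contact_force'],s['tcp_pos']-g,s['clock'])
arc(.14,.03,2,.06)
print(r.sense()['clock'])
snap('wrist','w6'); snap('side','s6')
E
```

```text
[-0.38784464 -0.41292391  0.81341359]
0.021333082057131754 [-2.27085115  0.27216165  0.47001538] [-1.02683048e-04  9.78417643e-05 -6.77345760e-05] 19.6667
0.085 0.083 [-1.1  2.9 -2.1]
0.03 0.026 [ 0.4  4.5 -3.4]
20.3167
```

View pics/w6.png

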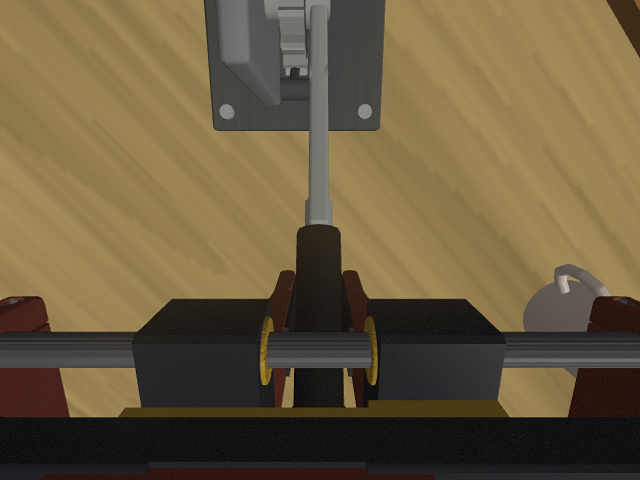

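View pics/s6.png

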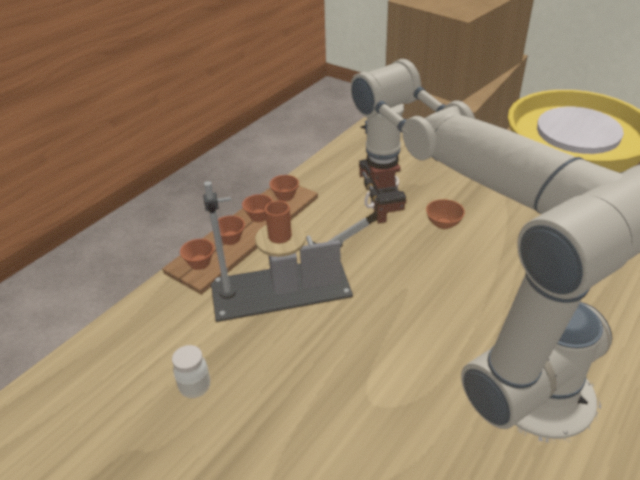

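The grip is well seated (w6, grip at x≈318 between the pads). First full stroke:

Run:
```python
from h import *
arc(.03,.67,6,.08)
snap('side','s7')
arc(.67,.02,6,.1)
snap('side','s8');print(r.sense()['clock'],r.sense()['opening'])
a=[cv2.resize(cv2.imread('pics/%s.png'%f)[170:310,190:410],(400,255)) for f in('s6','s7','s8')]
cv2.imwrite('pics/c8.png',cv2.vconcat([cv2.hconcat(a[:2]),cv2.hconcat([a[2],a[2]])]))
```

```text
0.137 0.137 [-2.6  3.1 -3.8]
0.243 0.242 [-5.5  1.4 -1.6]
0.35 0.349 [-5.2  1.  -1.4]
0.457 0.456 [-5.1  0.8 -2.6]
0.563 0.563 [-5.8  1.6 -2.7]
0.67 0.669 [-5.1  1.6 -3.1]
0.562 0.552 [-5.3  4.3 -0.1]
0.453 0.442 [-3.4  4.9 -0.3]
0.345 0.331 [-4.   6.2 -0.4]
0.237 0.221 [-1.7  6.  -1.1]
0.128 0.112 [-2.6  7.9 -1.5]
0.02 0.006 [-1.1  7.2 -3.5]
25.0667 0.021498617612536436
```

View pics/c8.png

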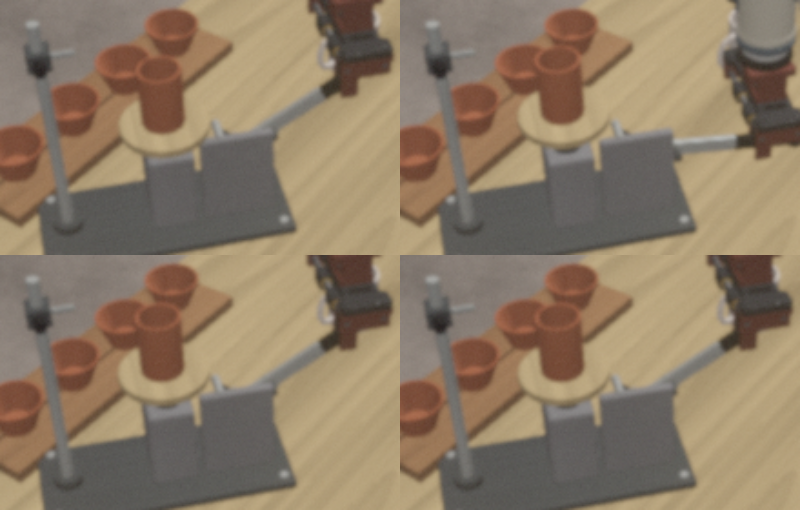

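Stroke 1 raised the platform by one tooth: it sits about 7 px higher in the crop and the beaker is upright. Two more strokes, then I'll measure.

Run:
```python
from h import *
for i in (2,3):
    arc(.02,.67,6,.08,False); print(lever_now(),r.sense()['contact_force'].round(1))
    snap('side','sd%d'%i)
    arc(.67,.02,6,.09,False); r.wait(.1);print(lever_now())
    snap('side','su%d'%i)
snap('top','tu3');print(r.sense()['clock'])
a=[cv2.imread('pics/%s.png'%f)[175:275,190:350] for f in('s4','s8','su2','su3')]
a=[cv2.resize(x,(400,250),interpolation=cv2.INTER_CUBIC) for x in a]
cv2.imwrite('pics/c9.png',cv2.vconcat([cv2.hconcat(a[:2]),cv2.hconcat(a[2:])]))
```

```text
0.6608125529536518 [-6.8  3.2 -3.1]
0.002103812748054268
0.6579497168065117 [-7.8  4.7 -2.6]
0.0003399015567920882
34.9167
```

View pics/c9.png

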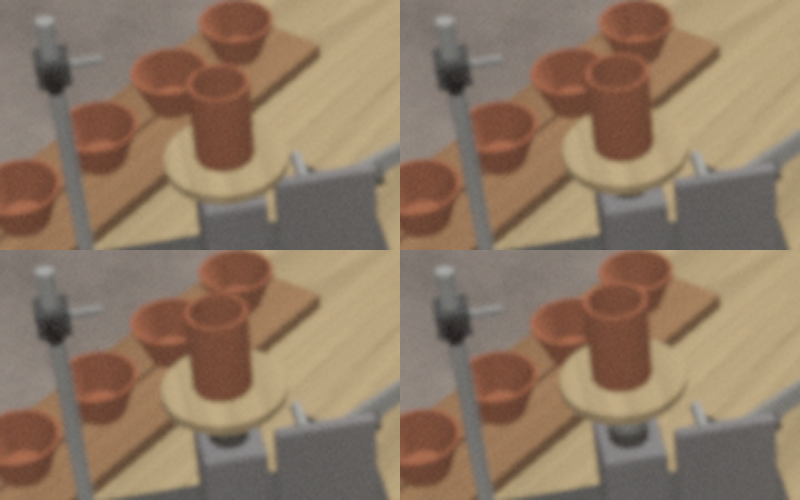

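Run:
```python
from h import *
from scipy.optimize import minimize_scalar
print(r.sense()['tcp_pos']-tc(.02), r.sense()['joint_vel'].max(),r.sense()['opening'])
tip=np.array([190+203/5-.4,175+117/5-.4])
for f in('s4','s8','su2','su3'):
    s=load(f);h=cv2.cvtColor(s['frame'],cv2.COLOR_RGB2HSV)
    cv2.imwrite('pics/z_%s.png'%f,cv2.resize(cv2.cvtColor(s['frame'][180:250,220:310],cv2.COLOR_RGB2BGR),(720,560),interpolation=cv2.INTER_CUBIC))
zf=lambda s,uv,xy:minimize_scalar(lambda z:np.sum((proj(s,[*xy,z])-uv)**2),bounds=(.1,.5),method='bounded')
s=load('su3'); uv=np.array([190+215/2.5-.3,175+50.5/2.5-.3])
a=zf(s,uv,(.659,.0565));b=zf(s,tip,np.array([.659,.0565])+.1*e[:2]);print(a.x,a.fun**.5,b.x,b.fun**.5)
```

```text
[0.00031291 0.00107921 0.00373105] 0.15362332935623269 0.020975996670061774
0.2876790750164978 0.02331050977060119 0.298022371424917 0.639532963310661
```

View pics/z_su3.png

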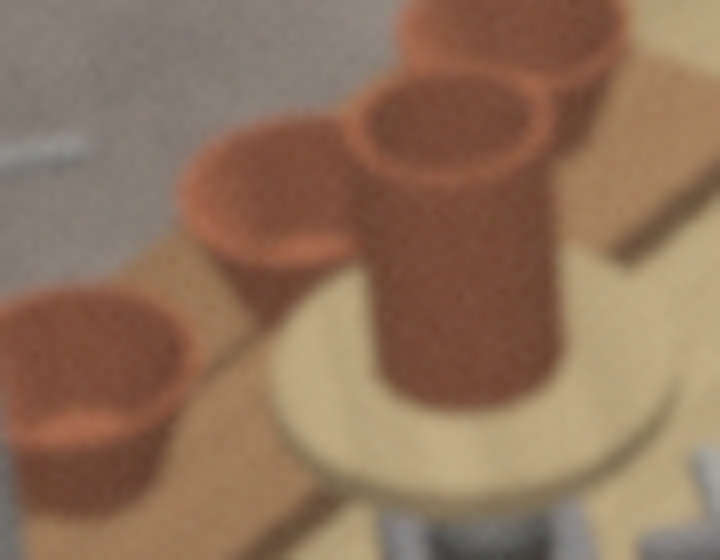

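The rim is still about 10 mm below the tip after three teeth, so one more stroke is needed. After that I'll release at mid-angle.

Run:
```python
from h import *
arc(.02,.68,6,.08,False); r.wait(.1); print(lever_now(),r.sense()['contact_force'].round(1))
snap('side','sd4')
arc(.68,.45,2,.08,False); r.wait(.2)
print(lever_now()); r.let_go(); r.wait(.2)
p=r.sense()['tcp_pos'];r.servo_line(p+[0,0,.15],speed=.2)
p=r.sense()['tcp_pos'];r.reach([.42,-.20,.47],YW); r.wait(.2)
snap('side','s9');snap('top','t9');print(r.sense()['clock'])
a=[cv2.imread('pics/%s.png'%f)[175:275,190:350] for f in('su3','sd4','s9')]+[cv2.imread('pics/t9.png')[150:250,240:400]]
a=[cv2.resize(x,(400,250),interpolation=cv2.INTER_CUBIC) for x in a]
cv2.imwrite('pics/c10.png',cv2.vconcat([cv2.hconcat(a[:2]),cv2.hconcat(a[2:])]))
```

```text
0.6658535653330674 [-8.5  6.  -2.6]
0.4299932644217734
41.5333
```

View pics/c10.png

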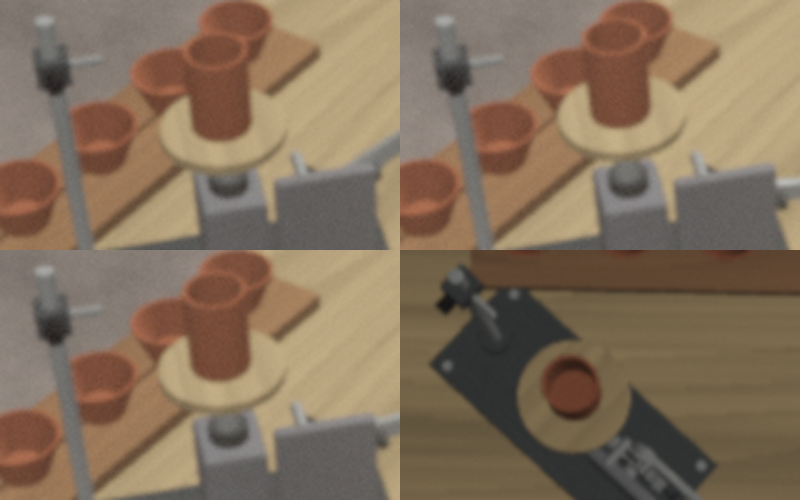

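View pics/s9.png

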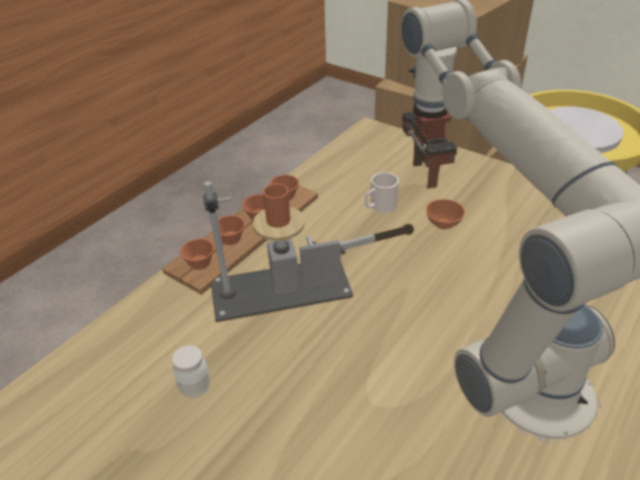

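View pics/t9.png

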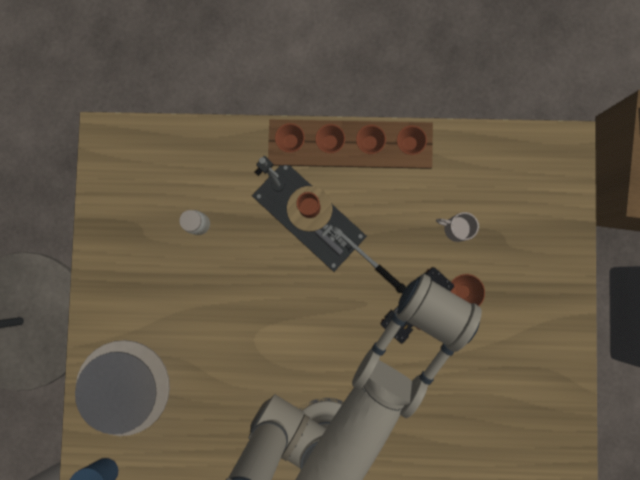

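Run:
```python
from h import *
from scipy.optimize import minimize_scalar
zf=lambda s,uv,xy:minimize_scalar(lambda z:np.sum((proj(s,[*xy,z])-uv)**2),bounds=(.1,.5),method='bounded')
s=load('s9')
for f in ('s9',):
    c=s['frame'][175:235,215:305];cv2.imwrite('pics/z9.png',cv2.resize(cv2.cvtColor(c,cv2.COLOR_RGB2BGR),(720,480),interpolation=cv2.INTER_CUBIC))
for n,uv,xy in(('rim',(190+213.5/2.5-.3,175+38.5/2.5-.3),(.659,.0565)),('tip',(190+203/5-.4,175+117/5-.4),np.array([.659,.0565])+.1*e[:2])):
    a=zf(s,np.array(uv),xy);print(n,a.x,a.fun**.5)
t=load('t9');z=.218
print('plat',onz(t,240+(573.5-400)/2.5-.3,150+(396.5-250)/2.5-.3,z),'rim',onz(t,240+(571-400)/2.5-.3,150+(387-250)/2.5-.3,z+.085))
```

```text
rim 0.3009880529638988 0.10685333385292747
tip 0.298022371424917 0.639532963310661
plat [0.65778293 0.05535373 0.218     ] rim [0.65597826 0.05329518 0.303     ]
```

View pics/z9.png

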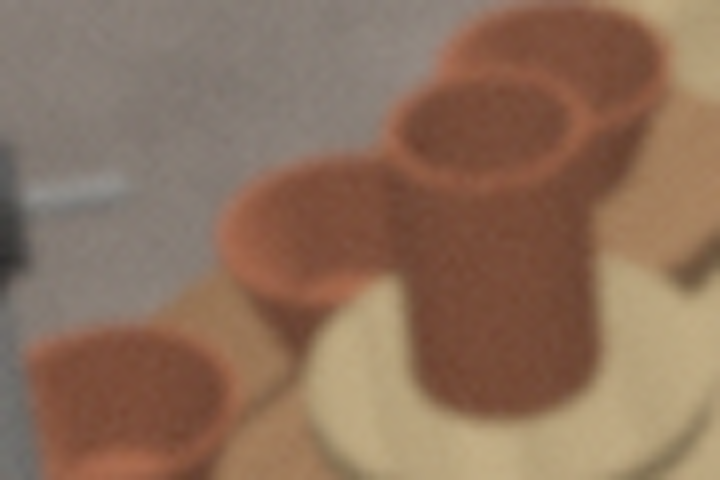

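The rim is at 0.301 m and the tip at 0.298 m, about 3 mm apart, which is less than half a tooth. The beaker is upright and the robot is clear, so I'll hand in.

Run:
```python
from h import *
print(r.hand_in())
```

```text
the job is handed in; nothing more can be done
None
```

I stood the beaker on the lowered platform, raised it four teeth with four full lever strokes, let go and handed the job in. The last clock reading before hand-in was 41.5 s of the 69 s allowed.

**Height:** in the last side view the rim measures 0.301 m and the pointer tip 0.298 m. That 3 mm gap is less than half a tooth (6 mm), so four teeth is the nearest step. After three teeth the rim was about 10 mm below the tip.

**Centring:** the beaker stands upright and about 3 mm or less from the middle of the platform, in the wrist and top views at placing and in the top view at the end.

**Other objects:** by eye, the pointer, bowl, mug and jar look unmoved in the final pictures. I did not measure them again. The robot was touching nothing at the end.

**Disagreements:**
- **Camera heights:** combining the side and top views read heights about 5–9 mm low. I therefore judged the level from the rim and the tip in the same side view.
- **Lever angle:** the gripper drifted up to about 4 mm from its commanded position during the strokes, so the lever angles ran about 0.01–0.02 rad below target. Each down stroke I checked still passed 0.65, and the side pictures show one tooth gained per stroke.

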